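# Sort the spare parts into their trays

### The arm

A 6-joint arm with a two-finger parallel gripper is mounted at the origin on a cart in front of the work surface, level with it; the furniture and walls round the work are solid. World frame = base frame: x ahead of the robot, y to its left, z up, the work surface at z = 0. Lengths are in mm, angles in rad, forces in N, time in s.
With the tool pointing down it reaches from about 300 to 775 mm from the base axis. Payload 14.6 kg.
Tool frame: the origin (TCP) lies at the very end of the fingers, on their centre line; the grasp point (between the pads) lies 19 mm behind it (manip.grip_point_offset is the distance from the TCP to the grasp point, in mm); z points along the fingers, y is the line along which they close (so a half turn about z gives the same grasp; the last joint's range is limited). The gripper opens to 94 mm and grips with 3 to 60 N. Pads are 16 mm wide; open, the fingers measure 119 mm over their backs; the gripper's body (75 mm by 177 mm) begins 78 mm behind the grasp point.
Start: joints at [1.191, 0.3, 1.521, -0, 1.321, -0.067], TCP at [169.245, 523.302, 185.346] pointing down, gripper open.
Joint ranges: [-3.03, 3.03], [-0.79, 2.21], [0.23, 2.52], [-1.04, 4.18], [0, 3.07], [-2.55, 2.55]. Speed limits (rad/s): [2.22, 2.22, 2.57, 3.14, 3.14, 3.14].

### API

Orientations are given as [roll, pitch, yaw] about the fixed x, y, z axes, in that order (R = Rz(yaw) Ry(pitch) Rx(roll)).
In Python, from cell import telemetry, eyes, manip gives the robot as it stands.
- The arm moves only by the tool play_rows, never from a script. Its arguments are lists of equal length, an entry for each row: "translation": the shift along the world's x, y, z in m, a list of three; "yaw": the turn about the world's z in rad. A call has 1 to 12 rows; each row is the pose to reach, as a shift and turn from the pose commanded when the call began; what a row does not reach only later rows make up. A row lasts 1/8 s, in which the tool goes at most 62.5 mm and 10.7 degrees, less where a joint would pass 70% of its speed; a pose out of reach is approached as far as the arm can. A call with a gripper value outside its range is refused whole. "hand" is the opening, from 0 (shut) to 1 (fully open), set as the call begins (left out, the last holds). The fingers move at their own pace and stop on an object; "force" is the grip in N (left out, the last holds). Time passes only in rows, so rows that repeat a pose let the fingers close. It gives the time, the measured TCP pose, the force, the opening and the grip force at its end, in the units of the state.
- telemetry.read_state(): the state, without advancing time (a new reading comes with each control period).
- eyes.camera(name): name is "side" or "top"; returns a dict with "pixels" (384x512x3 uint8, red, green, blue), "fx", "fy", "cx", "cy" (pixels), "dist_coeffs" ([k1, k2, p1, p2, k3] as OpenCV has them; the pictures are not rectified), "cam_to_world" (4x4, takes a point from camera to world coordinates). Camera axes: x right, y up, looking along -z (the intrinsics and any distortion apply to the point x, -y, -z); pixel columns grow to the right and rows downward; lengths in mm; the calibration is good to about 2 mm. A picture is of the moment at which its call begins. There is no depth.
- manip.sign_off(): hands the job in; it is judged then, once.
The state is a dict: "clock": time; "joints": joint angles; "qd": joint speeds; "effort": joint torques, N m; "eef_pos": TCP position; "eef_rot": TCP orientation; "wrist_force": force on the tool from outside, world axes, zero at the start; "moment": the same for the moment, N m; "finger_gap": finger opening in mm; "finger_force": force on a finger pad.
Only numpy, scipy, OpenCV 4.12 (cv2) and the standard library are available. Lean on these libraries where they do the work, as an engineer would, in place of code of your own. Each camera call takes 0.05 s, during which the arm holds its last target. There are 200 camera calls.

### The job

Sort the spares lying on the bench behind the three grey parts trays: put both shaft couplings, the capacitor and the terminal block each into the tray that already holds one of its kind. Set every part on the tray floor, couplings and capacitor upright and the terminal block flat on its base, with nothing stacked, and leave the parts that are already in the trays where they are.

Things in the scene. Friction and masses are not known exactly. Their poses are not given: they have to be found in the camera images.
- tray_a: the grey plastic parts tray for jaw shaft couplings: the one with one of that kind already in it at its far side. Fixed; all three trays look the same: 112 (x) x 104 (y) x 18 mm high outside, open-topped, walls and floor 4 mm (inside 104 x 96 mm). Origin: centre of its underside; the floor lies 4 mm above the origin; x points to its far side, z up; a small card holder is on its near (-x) wall
- tray_b: the grey plastic parts tray for capacitors: the one with one of that kind already in it at its far side. Fixed; all three trays look the same: 112 (x) x 104 (y) x 18 mm high outside, open-topped, walls and floor 4 mm (inside 104 x 96 mm). Origin: centre of its underside; the floor lies 4 mm above the origin; x points to its far side, z up; a small card holder is on its near (-x) wall
- tray_c: the grey plastic parts tray for terminal blocks: the one with one of that kind already in it at its far side. Fixed; all three trays look the same: 112 (x) x 104 (y) x 18 mm high outside, open-topped, walls and floor 4 mm (inside 104 x 96 mm). Origin: centre of its underside; the floor lies 4 mm above the origin; x points to its far side, z up; a small card holder is on its near (-x) wall
- sample_coupling: the coupling already in tray_a, loose, about 34 mm towards the far side from the tray's centre: jaw shaft coupling, an upright cylinder 25 mm in diameter and 34 mm high, pale metal with a red band round the middle. Origin: centre of its underside, z up along its axis
- sample_capacitor: the capacitor already in tray_b, loose, about 30 mm towards the far side from the tray's centre: electrolytic capacitor, an upright blue cylinder 35 mm in diameter, its can about 50 mm high, 56 mm with the two terminals on top. Origin: centre of its underside, z up along its axis
- sample_block: the terminal block already in tray_c, loose, along the tray's far wall, about 37 mm from the tray's centre: six-way terminal block, a pale plastic bar with a row of screws, 22 (x) x 62 (y, its length) x 16 mm high, lying flat. Origin: centre of its underside, z up
- coupling_1: to be sorted, loose on the bench behind the trays: jaw shaft coupling, an upright cylinder 25 mm in diameter and 34 mm high, pale metal with a red band round the middle. Origin: centre of its underside, z up along its axis. (A finned heat sink and a smaller plain steel bush beside it are no part of the job)
- coupling_2: to be sorted, loose on the bench behind the trays, the same as coupling_1: jaw shaft coupling, an upright cylinder 25 mm in diameter and 34 mm high, pale metal with a red band round the middle. Origin: centre of its underside, z up along its axis
- capacitor: to be sorted, loose on the bench behind the trays: electrolytic capacitor, an upright blue cylinder 35 mm in diameter, its can about 50 mm high, 56 mm with the two terminals on top. Origin: centre of its underside, z up along its axis
- terminal_block: to be sorted, loose on the bench behind the trays: six-way terminal block, a pale plastic bar with a row of screws, 22 (x) x 62 (y, its length) x 16 mm high, lying flat. Origin: centre of its underside, z up. (Keep clear of the test fixture left of the work, over 0.3 m tall, from y = 0.15 m and x = 0.46 m on)
There are look-alikes about, which are no part of the job. Leave any orange or pink look-alike of the coupling_2 alone.

How it is judged:
By the outcome, as a careful person would: the job done as asked, in the order asked, and still so for the second after the job is handed in, with the robot touching nothing.
It also fails if it takes over 93 s, if anything falls off the work surface, if the arm or the gripper's body presses on something with over 40 N, if the wrist force passes 120 N, or if a joint passes its speed limit or range.

## Working session

There is one attempt and no reset: what is moved stays moved. The work goes in short steps, Python scripts to look and compute and a tool call to move; the robot and the scene stay as the last step left them, time stands still between calls to the robot, and variables do not carry over. Pictures are saved under pics/ and viewed, at most 14 in all, crops included, and the job is handed in when it is done.

Besides the shell and the picture viewer there is one more tool, called after "Call:" by a JSON object that holds its "name" and its "arguments". play_rows: Moves the arm, as the interface text tells. Its arguments: {"type":"object","properties":{"translation":{"type":"array","items":{"type":"array","items":{"type":"number"}}},"yaw":{"type":"array","items":{"type":"number"}},"hand":{"type":"number"},"force":{"type":"number"}},"required":["translation","yaw"]}

```bash
ls; mkdir -p pics
cat > h.py <<'E'
import numpy as np, cv2
from cell import telemetry, eyes, manip
def snap(n,f):
    c=eyes.camera(n); cv2.imwrite('pics/'+f,np.ascontiguousarray(c['pixels'][:,:,::-1])); return c
def KD(c): return np.array([[c['fx'],0,c['cx']],[0,c['fy'],c['cy']],[0,0,1.]]),np.array(c['dist_coeffs'],float)
def ray(c,uv,z):
    K,D=KD(c); p=cv2.undistortPoints(np.array(uv,float).reshape(-1,1,2),K,D).reshape(-1,2)
    T=np.array(c['cam_to_world']); d=np.c_[p[:,0],-p[:,1],-np.ones(len(p))]@T[:3,:3].T; o=T[:3,3]
    return o+d*((z-o[2])/d[:,2])[:,None]
def proj(c,P):
    K,D=KD(c); T=np.array(c['cam_to_world']); q=(np.array(P,float).reshape(-1,3)-T[:3,3])@T[:3,:3]
    return cv2.projectPoints(q*[1,-1,-1],np.zeros(3),np.zeros(3),K,D)[0].reshape(-1,2)
E
python3 - <<'E'
from h import *
for n in('top','side'):
    c=snap(n,n+'0.png'); print(n,c['fx'],c['dist_coeffs'],np.round(c['cam_to_world'],3).tolist())
print(telemetry.read_state())
E
```

```text
pics
top 438.04709744146106 [-0.11337128  0.          0.          0.          0.        ] [[-0.017, 0.992, -0.127, 481.903], [-1.0, -0.018, -0.001, -141.391], [-0.003, 0.127, 0.992, 1100.925], [0.0, 0.0, 0.0, 1.0]]
side 410.1795246382275 [0.0505627 0.        0.        0.        0.       ] [[-0.81, 0.333, -0.484, 199.944], [-0.587, -0.47, 0.659, 432.372], [-0.008, 0.818, 0.576, 521.503], [0.0, 0.0, 0.0, 1.0]]
{'clock': 0.1, 'joints': array([ 1.19143692e+00,  3.00429975e-01,  1.52149104e+00, -3.55768138e-06,
        1.32068990e+00, -6.65746027e-02]), 'qd': array([ 0.00079149, -0.00103146, -0.00105958, -0.00124508, -0.00066025,
       -0.00046708]), 'effort': array([-1.04050087e-04, -5.32651305e+01, -3.53280938e+01,  7.08749495e-02,
        2.34290538e-02, -1.23341772e-05]), 'eef_pos': array([169.14072274, 523.09161319, 184.84698524]), 'eef_rot': array([-3.14057642e+00, -6.43019205e-05,  2.82880870e+00]), 'wrist_force': array([ 0.56457347,  1.10401526, -0.56548703]), 'moment': array([-0.00386875, -0.00485795, -0.00096121]), 'finger_force': 0.0, 'finger_gap': 93.88863154672829}
```

View pics/top0.png

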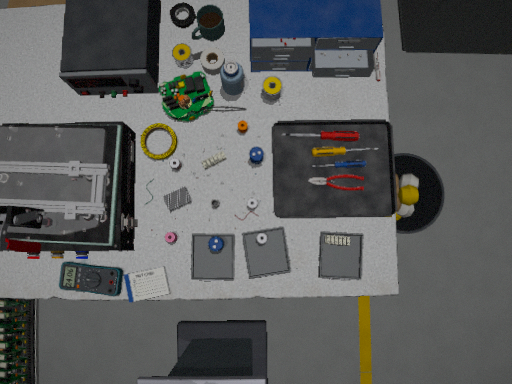

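View pics/side0.png

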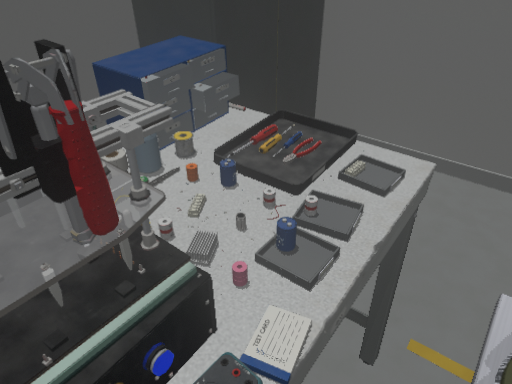

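The top view shows tray B at (213,256), A at (266,252) and C at (340,255). The loose couplings are at (176,163) and (253,203), the capacitor at (257,155) and the block at (213,158). The orange one at (242,127) and the pink one at (170,238) stay where they are. Next I'll enlarge both views.

Run:
```python
import cv2
a=cv2.imread('pics/top0.png')[115:285,140:370]; cv2.imwrite('pics/t1.png',cv2.resize(a,None,fx=3.4,fy=3.4,interpolation=cv2.INTER_CUBIC))
a=cv2.imread('pics/side0.png')[140:290,140:410]; cv2.imwrite('pics/s1.png',cv2.resize(a,None,fx=2.9,fy=2.9,interpolation=cv2.INTER_CUBIC))
```

```text
(no output)
```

View pics/t1.png

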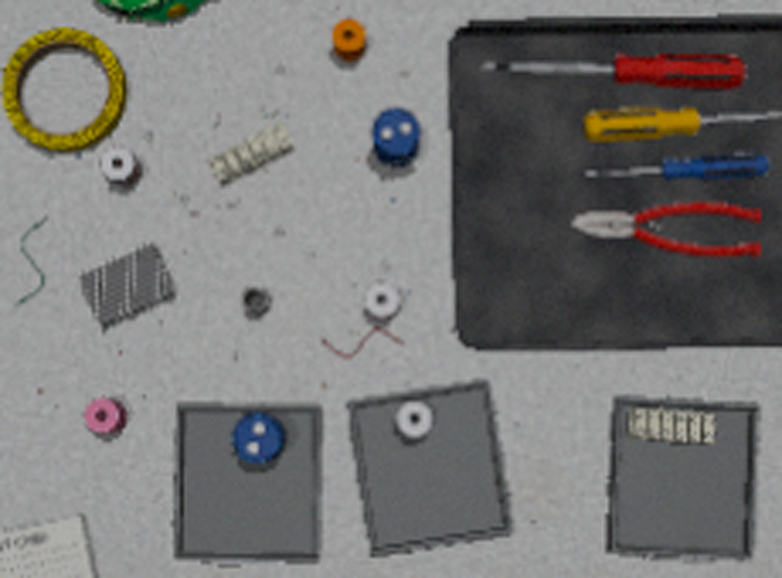

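View pics/s1.png

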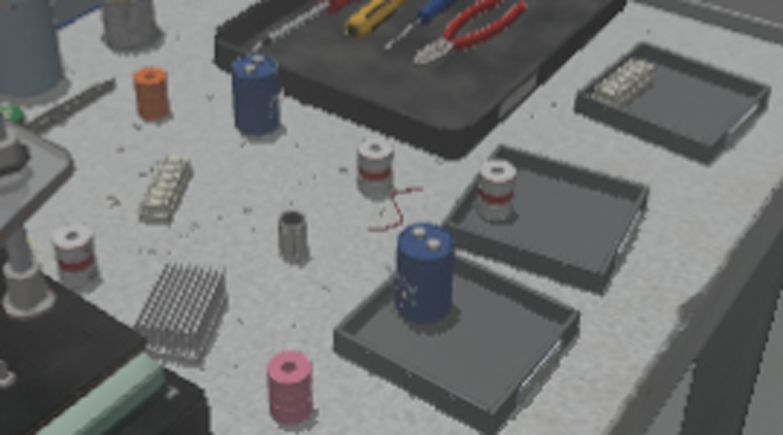

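The crops show everything clearly. The block is tilted about 25° in the image, tray A is slightly rotated, and the red wire lies next to coupling_2. I'll compute positions from masks.

```bash
cat > meas.py <<'E'
from h import *
c=eyes.camera('top'); s=eyes.camera('side')
def cen(c,box,fn):
    x0,y0,x1,y1=box; im=cv2.resize(c['pixels'][y0:y1,x0:x1],None,fx=8,fy=8,interpolation=cv2.INTER_CUBIC); hsv=cv2.cvtColor(im,cv2.COLOR_RGB2HSV).astype(int)
    m=fn(hsv[...,0],hsv[...,1],hsv[...,2]).astype(np.uint8)
    k=max(cv2.findContours(m,cv2.RETR_EXTERNAL,cv2.CHAIN_APPROX_NONE)[0],key=cv2.contourArea)
    k=cv2.convexHull(k)
    f=lambda p:(np.array(p)+.5)/8-.5+[x0,y0]
    M=cv2.moments(k); return f([M['m10']/M['m00'],M['m01']/M['m00']]),M['m00']/64,f(cv2.boxPoints(cv2.minAreaRect(k)))
T=lambda a,b:[140+a/3.4,115+b/3.4]
white=lambda h,S,v:(v>195)&(S<40)
blue=lambda h,S,v:(h>100)&(h<125)&(S>110)
cream=lambda h,S,v:(S>22)&(v>135)&(h>18)&(h<40)
for n,box,fn,z in [('coup1',(167,153,185,173),white,34),('coup2',(243,193,263,213),white,34),('sampcoup',(253,231,272,249),white,34),
  ('cap',(245,143,269,170),blue,50),('sampcap',(203,232,228,256),blue,50),('block',(197,145,230,173),cream,16),('sampblock',(322,232,352,248),cream,16)]:
    u,a,b=cen(c,box,fn); print(n,u.round(1),'area',round(a,1),ray(c,u,z)[0].round(1))
    if 'block' in n: print(ray(c,b,z).round(1).tolist())
# trays by rim outer corners
for n,q in [('B',[(178,404),(321,404),(319,560),(177,557)]),('A',[(348,402),(488,381),(511,534),(372,555)]),('C',[(614,397),(758,404),(751,557),(608,552)])]:
    P=ray(c,[T(*p) for p in q],18); d=(P[0]+P[1]-P[2]-P[3])[:2]; print(n,P.mean(0).round(1),'yaw',np.degrees(np.arctan2(d[1],d[0])).round(1))
S=lambda a,b:[140+a/2.9,140+b/2.9]
print('side c1,c2,sampc,cap,sampcap', ray(s,[S(73,240),S(376,150),S(498,170)],34).round(1)[:,:2].tolist(), ray(s,[S(255,68),S(427,240)],50).round(1)[:,:2].tolist())
print('side block', ray(s,[S(168,187)],16).round(1).tolist())
print('side trays B,A,C corners far-left.. ',[ray(s,[S(*p) for p in q],18)[:,:2].mean(0).round(1).tolist() for q in ([(334,334),(441,257),(579,318),(490,423)],[(447,208),(500,147),(648,188),(607,282)],[(577,94),(643,44),(769,92),(712,154)])])
E
python3 meas.py
```

```text
Traceback (most recent call last):
  File "meas.py", line 16, in <module>
    u,a,b=cen(c,box,fn); print(n,u.round(1),'area',round(a,1),ray(c,u,z)[0].round(1))
          ~~~^^^^^^^^^^
  File "meas.py", line 6, in cen
    k=max(cv2.findContours(m,cv2.RETR_EXTERNAL,cv2.CHAIN_APPROX_NONE)[0],key=cv2.contourArea)
ValueError: max() iterable argument is empty
```

```bash
sed -i 's/(v>195)&(S<40)/(v>v.max()-38)\&(S<50)/' meas.py; python3 meas.py; python3 -c "
import cv2;print(cv2.cvtColor(cv2.imread('pics/top0.png'),6)[155:172,167:186])"
```

```text
coup1 [175.8 163.4] area 317.2 [680.6  53.3  34. ]
coup2 [252.5 202.5] area 394.3 [ 580.  -135.6   34. ]
sampcoup [261.5 237.7] area 70.8 [ 493.9 -155.8   34. ]
cap [256.  154.9] area 174.7 [ 695.1 -146.1   50. ]
sampcap [215.5 243.4] area 177.6 [482.  -45.6  50. ]
block [217.2 156.6] area 78.2 [699.3 -48.3  16. ]
[[697.0, -27.3, 16.0], [714.4, -60.4, 16.0], [699.7, -67.9, 16.0], [682.4, -35.0, 16.0]]
sampblock [327.9 238. ] area 16.5 [ 490.2 -320.3   16. ]
[[497.8, -316.8, 16.0], [497.6, -324.2, 16.0], [482.8, -323.7, 16.0], [483.0, -316.3, 16.0]]
B [450.2 -36.6  18. ] yaw -1.1
A [ 457.6 -167.4   18. ] yaw 7.6
C [ 446.8 -350.6   18. ] yaw -4.5
side c1,c2,sampc,cap,sampcap [[682.1, 58.2], [580.1, -135.1], [498.4, -163.9]] [[702.4, -151.7], [488.3, -55.8]]
side block [[688.0, -34.9, 16.0]]
side trays B,A,C corners far-left..  [[447.0, -29.9], [460.9, -169.8], [446.7, -348.2]]
[[110  51  47  65 110 116 155 158 156 160 155 154 157 152 150 136 141 129
  153]
 [ 52  52  74 118 153 149 154 158 160 164 158 156 159 155 156 159 137 135
  156]
 [ 62  75 127 157 156 154 143 157 149 153 158 157 
[... 465 characters left out ...]
  50  59 155 175 169 114  70  93 136 150 160
  159]
 [158 167 148 176 174 174 131 124 129 175 174 169  71  59  78 128 135 158
  163]
 [160 166 157 154 173 175 174 172 175 173 173 137  47  60  74 132 136 156
  159]
 [162 163 157 137 148 171 174 175 173 172 135  72  46  39  71 136 146 154
  160]
 [157 157 161 152 100 141 140 137 136 136  55  43  43  59 110 144 156 156
  151]
 [160 157 159 154 125  79  62  50  46  58  46  33  56  81 149 156 158 160
  154]
 [162 163 159 159 155  97  83  78  67  54  51  55  82 125 158 152 156 163
  159]
 [165 162 149 155 147  94  95  96  87  75  70  74 103 161 162 157 155 160
  159]
 [162 161 155 158 154 124 126 117  93  90  97 124 133 157 155 153 157 160
  157]]
```

```bash
cat > m2.py <<'E'
from h import *
exec(open('meas.py').read().split('white=')[0].split('\n',1)[1])
white=lambda h,S,v:cv2.morphologyEx(((v>167)&(S<45)).astype(np.uint8),2,np.ones((9,9)))
bar=lambda h,S,v:cv2.morphologyEx(((h>18)&(h<45)&(S>18)).astype(np.uint8),3,np.ones((17,17)))
for n,box,z in [('coup1',(167,156,185,170),34),('coup2',(244,195,260,210),34),('sampcoup',(253,231,270,246),34)]:
    u,a,b=cen(c,box,white); print(n,u.round(1),round(a),ray(c,u,z)[0].round(1))
for n,box in [('block',(197,147,230,173)),('sampblock',(322,232,354,250))]:
    u,a,b=cen(c,box,bar); print(n,u.round(1),round(a),ray(c,u,16)[0].round(1),ray(c,b,16)[:,:2].round(1).tolist())
print('manual block',ray(c,[T(251,155),T(215,173),T(288,136)],16).round(1).tolist())
for z in (50,56): print('cap terminals',z,ray(c,[T(396,129.5),T(258,437)],z).round(1).tolist())
E
python3 m2.py
python3 - <<'E'
import cv2
a=cv2.imread('pics/side0.png')
o=[cv2.resize(a[y:y+50,x:x+50],(400,400),interpolation=cv2.INTER_CUBIC) for x,y in((145,205),(215,145))]
cv2.imwrite('pics/s2.png',cv2.hconcat(o))
E
```

```text
coup1 [173.9 162.5] 56 [683.1  58.   34. ]
coup2 [251.8 202.5] 59 [ 580.  -133.9   34. ]
sampcoup [261.5 237.8] 59 [ 493.8 -155.8   34. ]
block [213.5 159.8] 206 [691.5 -38.9  16. ] [[687.8, -6.3], [715.5, -60.9], [694.8, -71.2], [667.2, -16.7]]
sampblock [337.1 239.7] 232 [ 485.5 -342.8   16. ] [[475.4, -310.6], [499.7, -312.6], [495.2, -374.9], [470.8, -372.7]]
manual block [[689.3, -39.8, 16.0], [676.3, -13.0, 16.0], [703.1, -67.3, 16.0]]
cap terminals 50 [[699.5, -147.4, 50.0], [481.7, -46.5, 50.0]]
cap terminals 56 [[698.3, -147.3, 56.0], [481.7, -47.1, 56.0]]
```

View pics/s2.png

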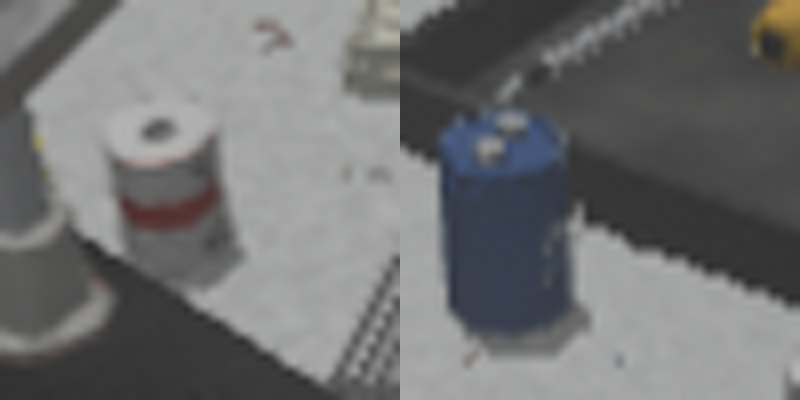

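The upright crops confirm the capacitor and coupling positions. My targets:

| Item | x, y (mm) | Notes |
|---|---|---|
| coupling_1 | (683, 58) | |
| coupling_2 | (580, -134) | |
| Capacitor | (698, -148) | |
| Block | (690, -39) | long axis at -63° |
| Tray A | (459, -168) | yaw 7.6° |
| Tray B | (449, -34) | yaw -1° |
| Tray C | (447, -349) | yaw -4.5° |

First I'll swing clear of the fixture.

Call:
{"name": "play_rows", "arguments": {"translation": [[0.02,-0.045,0.01],[0.04,-0.09,0.02],[0.06,-0.135,0.03],[0.08,-0.18,0.04],[0.1,-0.225,0.04],[0.12,-0.27,0.04],[0.14,-0.315,0.04],[0.16,-0.36,0.04],[0.18,-0.405,0.04],[0.2,-0.45,0.04],[0.22,-0.495,0.04],[0.24,-0.54,0.04]], "yaw": [-0.15,-0.3,-0.45,-0.6,-0.75,-0.9,-1.05,-1.2,-1.35,-1.5,-1.65,-1.78], "hand": 0.49}}

```text
clock: 1.9
eef_pos: [409.7, -18.4, 225.6]
eef_rot: [3.141, -0.0, 1.044]
wrist_force: [-0.1, 1.4, 0.3]
finger_gap: 45.5
finger_force: 0.0
```

Call:
{"name": "play_rows", "arguments": {"translation": [[0.05,0.014,0],[0.1,0.028,0],[0.15,0.042,0],[0.2,0.056,0],[0.25,0.07,-0.03],[0.274,0.075,-0.08],[0.274,0.075,-0.12],[0.274,0.075,-0.15],[0.274,0.075,-0.15]], "yaw": [0,0,0,0,0,0,0,0,0]}}

```text
clock: 3.02
eef_pos: [682.0, 58.2, 73.0]
eef_rot: [-3.138, 0.002, 1.049]
wrist_force: [0.5, -0.1, 0.5]
finger_gap: 45.9
finger_force: 0.0
```

Run:
```python
from h import *
print(telemetry.read_state()['eef_pos'])
c=snap('top','t2.png');s=snap('side','s2b.png')
a=cv2.imread('pics/top0.png')
o=[cv2.resize(i,(400,400),interpolation=cv2.INTER_CUBIC) for i in (cv2.imread('pics/t2.png')[130:210,130:210],cv2.imread('pics/s2b.png')[170:250,140:220])]
cv2.imwrite('pics/m2.png',cv2.hconcat(o))
```

```text
[682.03257064  58.2418427   72.95384335]
```

View pics/m2.png

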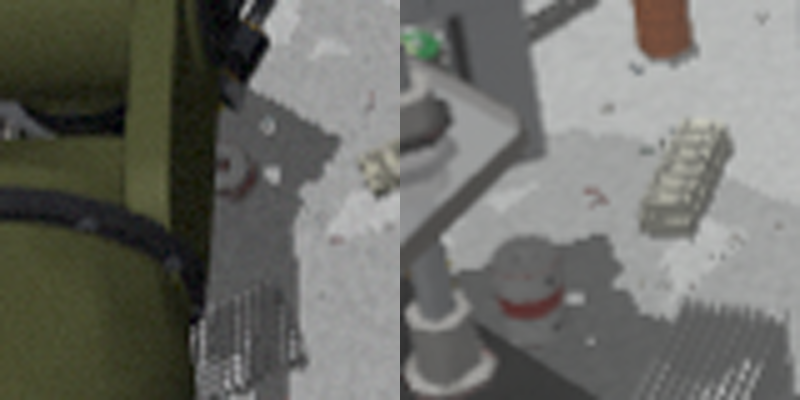

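Run:
```python
from h import *
s=eyes.camera('side');c=eyes.camera('top')
P=[[682,58,73],[683,58,34],[702,47,73],[662,69,73]]
print(proj(s,P),proj(c,P))
b=cv2.imread('pics/s2b.png')[90:290,90:290]
cv2.imwrite('pics/s3.png',cv2.resize(b,(600,600),interpolation=cv2.INTER_CUBIC))
```

```text
[[162.36864231 205.99474934]
 [164.89338141 222.53788698]
 [159.13866043 199.17725846]
 [165.74607794 213.13120335]] [[170.9457204  159.97361985]
 [173.93982877 162.51910548]
 [175.56654034 151.6970234 ]
 [166.31339031 168.28992636]]
```

View pics/s3.png

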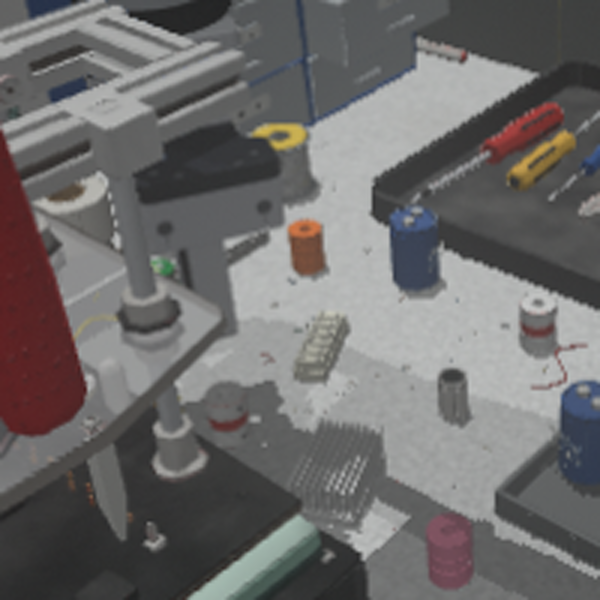

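Run:
```python
from h import *
s=eyes.camera('side')
d=np.array([np.cos(np.radians(-30)),np.sin(np.radians(-30)),0]);n=np.array([-d[1],d[0],0]);t=np.array([682,58,0])
for a in(-88,-59,-36,-23,23,36,59,88):
    for z in(73,170):
        print(a,z,((proj(s,[t+a*d+w*n+[0,0,z] for w in(-8,8)])-90)*3).round().tolist())
```

```text
-88 73 [[270.0, 433.0], [241.0, 442.0]]
-88 170 [[248.0, 288.0], [216.0, 295.0]]
-59 73 [[256.0, 402.0], [228.0, 410.0]]
-59 170 [[234.0, 259.0], [203.0, 266.0]]
-36 73 [[246.0, 379.0], [218.0, 386.0]]
-36 170 [[223.0, 237.0], [193.0, 244.0]]
-23 73 [[240.0, 366.0], [213.0, 373.0]]
-23 170 [[217.0, 225.0], [187.0, 232.0]]
23 73 [[221.0, 324.0], [195.0, 330.0]]
23 170 [[198.0, 187.0], [169.0, 193.0]]
36 73 [[216.0, 313.0], [190.0, 319.0]]
36 170 [[192.0, 176.0], [164.0, 182.0]]
59 73 [[207.0, 293.0], [182.0, 299.0]]
59 170 [[184.0, 159.0], [156.0, 164.0]]
88 73 [[197.0, 270.0], [172.0, 276.0]]
88 170 [[173.0, 138.0], [146.0, 143.0]]
```

Run:
```python
from h import *
c=eyes.camera('top')
d=np.array([np.cos(np.radians(-30)),np.sin(np.radians(-30)),0]);n=np.array([-d[1],d[0],0]);t=np.array([682,58,0])
for a in(-88,88):
    for z in(73,170,250):
        print(a,z,(proj(c,[t+a*d+w*n+[0,0,z] for w in(-37,37)])-[60,60]).round(1).tolist())
b=cv2.imread('pics/t2.png')[60:260,60:260]
cv2.imwrite('pics/t3.png',cv2.resize(b,(600,600),interpolation=cv2.INTER_CUBIC))
```

```text
-88 73 [[105.7, 139.4], [79.2, 124.4]]
-88 170 [[96.5, 134.9], [67.6, 118.5]]
-88 250 [[87.5, 130.5], [56.1, 112.6]]
88 73 [[142.5, 75.8], [116.3, 61.6]]
88 170 [[137.2, 65.1], [108.5, 49.6]]
88 250 [[132.0, 54.6], [100.8, 37.8]]
```

View pics/t3.png

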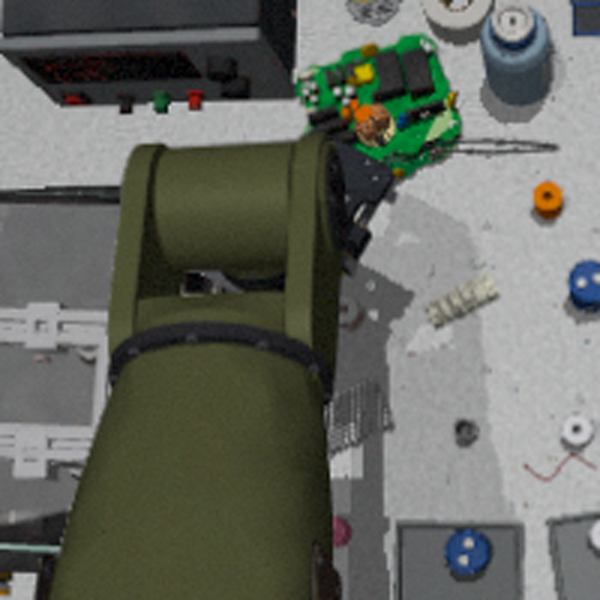

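Lateral position matches the top view, but in the side view the fingertips look higher than I predicted. I'll go down to z≈40, just above the part, and check again.

Call:
{"name": "play_rows", "arguments": {"translation": [[0.001,0,-0.02],[0.001,0,-0.034],[0.001,0,-0.034]], "yaw": [0,0,0]}}

```text
clock: 3.7
eef_pos: [683.3, 58.2, 39.1]
eef_rot: [-3.139, 0.002, 1.049]
wrist_force: [0.3, -0.0, 0.4]
finger_gap: 46.1
finger_force: 0.0
```

Run:
```python
from h import *
s=snap('side','s4.png')
b=cv2.imread('pics/s4.png')[150:250,120:220]
cv2.imwrite('pics/s4c.png',cv2.resize(b,(600,600),interpolation=cv2.INTER_CUBIC))
d=np.array([np.cos(np.radians(-30)),np.sin(np.radians(-30)),0]);n=np.array([-d[1],d[0],0]);t=np.array([683,58,40])
for a in(-36,-23,23): print(a,((proj(s,[t+a*d+w*n for w in(-8,8)])-[120,150])*6).round().tolist())
```

```text
-36 [[323.0, 483.0], [269.0, 498.0]]
-23 [[312.0, 457.0], [259.0, 472.0]]
23 [[274.0, 371.0], [224.0, 384.0]]
```

View pics/s4c.png

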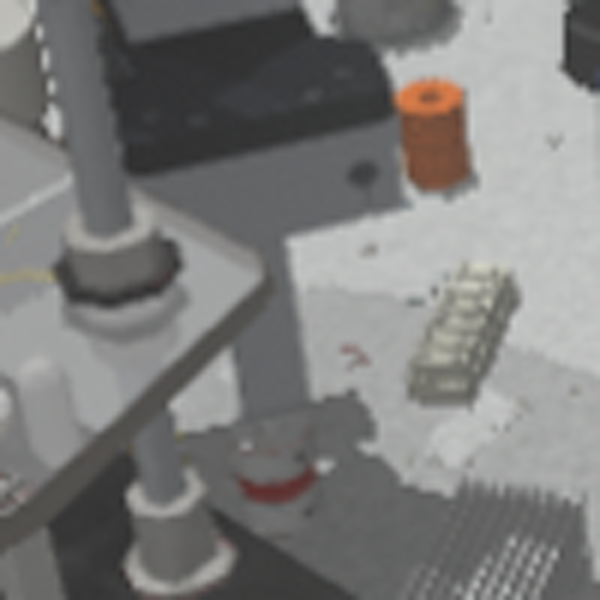

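The side view still puts the tips about 20 mm higher than computed. This part of the view is cramped, so I'll start with coupling_2. There both fingers show in both cameras and I can settle the offset.

Call:
{"name": "play_rows", "arguments": {"translation": [[0,0,0.04],[0,-0.01,0.08],[-0.02,-0.05,0.08],[-0.045,-0.09,0.08],[-0.07,-0.13,0.08],[-0.09,-0.17,0.08],[-0.103,-0.192,0.08],[-0.103,-0.192,0.08],[-0.103,-0.192,0.08],[-0.103,-0.192,0.06],[-0.103,-0.192,0.03],[-0.103,-0.192,0.03]], "yaw": [0,0,0.17,0.34,0.51,0.68,0.85,1.02,1.2,1.38,1.57,1.57]}}

```text
clock: 5.25
eef_pos: [580.4, -133.4, 70.1]
eef_rot: [-3.141, -0.003, 2.618]
wrist_force: [-0.2, 0.1, 0.5]
finger_gap: 45.9
finger_force: 0.0
```

Run:
```python
from h import *
st=telemetry.read_state(); print(st['eef_pos'],st['eef_rot'])
s=snap('side','s5.png');c=snap('top','t5.png')
y=st['eef_rot'][2]-np.pi/2; d=np.array([np.cos(y),np.sin(y),0])
o=[]
for f,cam,(x0,y0) in(('s5',s,(190,80)),('t5',c,(190,140))):
    b=cv2.resize(cv2.imread(f'pics/{f}.png')[y0:y0+130,x0:x0+130],(400,400),interpolation=cv2.INTER_CUBIC)
    for a in(-36,-23,0,23,36):
        u=(proj(cam,[st['eef_pos']+a*d])[0]-[x0,y0])*400/130; cv2.drawMarker(b,(int(u[0]),int(u[1])),(0,255,0),0,6)
    o.append(b)
cv2.imwrite('pics/m5.png',cv2.hconcat(o))
```

```text
[ 580.40901151 -133.44401731   70.13459231] [-3.14090559e+00 -2.82119838e-03  2.61775630e+00]
```

View pics/m5.png

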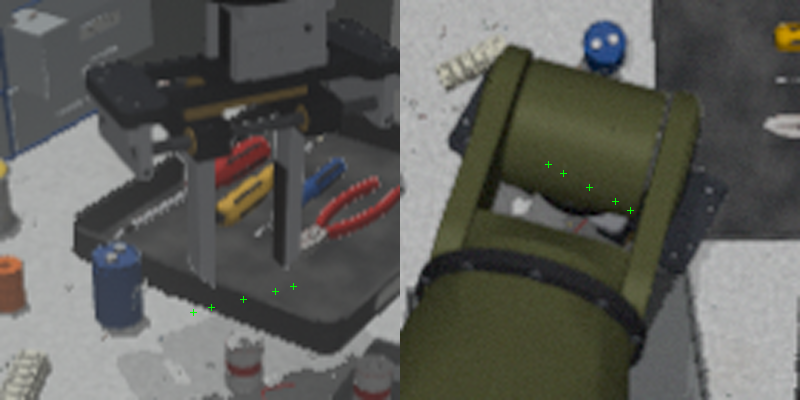

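The columns line up, but the tips sit about 16 mm higher than the reported TCP. I'll check the offset value.

Run:
```python
from h import *
print(manip.grip_point_offset,[x for x in dir(manip) if x[0]!='_'])
s=eyes.camera('side'); print(proj(s,[[580,-134,z] for z in(70,80,90,100)]), proj(s,[[580+27*t,-134-21*t,70] for t in(0,1)]))
```

```text
18.8 ['Unreachable', 'grip_point_offset', 'sign_off']
[[269.61209568 177.28381239]
 [269.67314878 173.06598928]
 [269.73523631 168.78734028]
 [269.79838621 164.44639598]] [[269.61209568 177.28381239]
 [264.52554683 168.49613598]]
```

An 18 mm z offset fits, and it equals the grip offset. I'll go down to TCP z=14, which is safe under either reading, and look.

Call:
{"name": "play_rows", "arguments": {"translation": [[-0.0005,0,-0.016],[-0.0005,0,-0.03],[-0.0005,0,-0.036],[-0.0005,0,-0.042],[-0.0005,0,-0.049],[-0.0005,0,-0.056],[-0.0005,0,-0.056]], "yaw": [0,0,0,0,0,0,0]}}

```text
clock: 6.28
eef_pos: [580.5, -133.6, 14.8]
eef_rot: [-3.141, -0.001, 2.619]
wrist_force: [0.0, 0.2, 0.3]
finger_gap: 46.1
finger_force: 0.0
```

Run:
```python
from h import *
s=snap('side','s6.png')
x0,y0=225,145
st=telemetry.read_state();y=st['eef_rot'][2]-np.pi/2; d=np.array([np.cos(y),np.sin(y),0])
b=cv2.resize(cv2.imread('pics/s6.png')[y0:y0+80,x0:x0+80],(560,560),interpolation=cv2.INTER_CUBIC)
for a in(-36,-23,0,23,36):
    u=(proj(s,[st['eef_pos']+a*d])[0]-[x0,y0])*7; cv2.drawMarker(b,(int(u[0]),int(u[1])),(0,255,0),0,8)
cv2.imwrite('pics/s6c.png',b)
```

```text
(no output)
```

View pics/s6c.png

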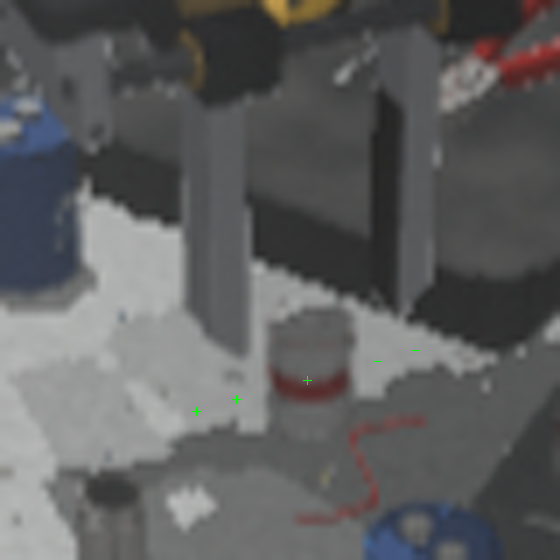

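The true tips are about 18 mm above the reported TCP, so they're near z≈33 now. I'll grip at TCP z≈2 (tip ≈20), which is safe under either reading.

Call:
{"name": "play_rows", "arguments": {"translation": [[0,0,-0.006],[0,0,-0.012],[0,0,-0.012]], "yaw": [0,0,0]}}

```text
clock: 6.7
eef_pos: [580.4, -133.6, 2.7]
eef_rot: [-3.141, -0.001, 2.619]
wrist_force: [-0.3, 0.8, 0.7]
finger_gap: 46.1
finger_force: 0.0
```

Call:
{"name": "play_rows", "arguments": {"translation": [[0,0,0],[0,0,0],[0,0,0],[0,0,0],[0,0,0]], "yaw": [0,0,0,0,0], "hand": 0.15, "force": 25}}

```text
clock: 7.32
eef_pos: [580.8, -133.7, 3.5]
eef_rot: [3.142, 0.0, 2.619]
wrist_force: [-0.0, 0.4, 1.6]
finger_gap: 23.9
finger_force: 25.0
```

Call:
{"name": "play_rows", "arguments": {"translation": [[0,0,0.03],[0,0,0.07],[-0.03,-0.014,0.08],[-0.065,-0.03,0.08],[-0.1,-0.046,0.08],[-0.13,-0.058,0.08],[-0.13,-0.058,0.07],[-0.13,-0.058,0.05],[-0.13,-0.058,0.03],[-0.13,-0.058,0.03]], "yaw": [0,0,-0.16,-0.32,-0.48,-0.64,-0.8,-0.915,-0.915,-0.915]}}

```text
clock: 8.57
eef_pos: [450.0, -191.3, 32.4]
eef_rot: [-3.139, -0.001, 1.704]
wrist_force: [0.3, -0.5, -0.5]
finger_gap: 24.2
finger_force: 25.0
```

Run:
```python
from h import *
s=snap('side','s7.png')
x0,y0=270,160
st=telemetry.read_state()
b=cv2.resize(cv2.imread('pics/s7.png')[y0:y0+100,x0:x0+120],(720,600),interpolation=cv2.INTER_CUBIC)
u=(proj(s,[st['eef_pos']*[1,1,0]+[0,0,z] for z in(31,65)])-[x0,y0])*6
for q in u: cv2.drawMarker(b,(int(q[0]),int(q[1])),(0,255,0),0,10)
cv2.imwrite('pics/s7c.png',b)
```

```text
(no output)
```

View pics/s7c.png

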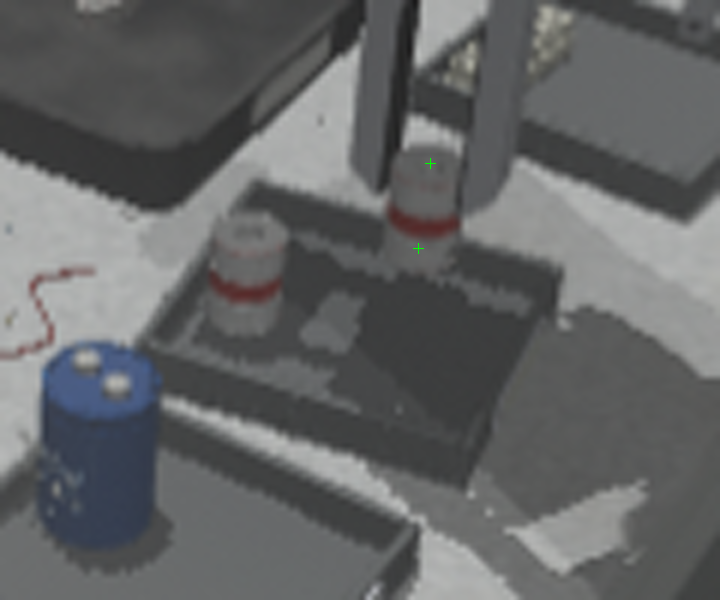

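The coupling is held upright where predicted, inside tray A with the sample clear. I'll lower and release it.

Call:
{"name": "play_rows", "arguments": {"translation": [[0,0,-0.01],[0,0,-0.02],[0,0,-0.025],[0,0,-0.025]], "yaw": [0,0,0,0]}}

```text
clock: 9.12
eef_pos: [450.7, -191.7, 8.1]
eef_rot: [-3.141, -0.0, 1.704]
wrist_force: [0.2, 1.1, -0.9]
finger_gap: 24.3
finger_force: 25.0
```

Call:
{"name": "play_rows", "arguments": {"translation": [[0,0,0],[0,0,0],[0,0,0],[0,0,0.02],[0,0,0.07],[0,0,0.1]], "yaw": [0,0,0,0,0,0], "hand": 0.38}}

```text
clock: 9.88
eef_pos: [451.2, -191.9, 110.5]
eef_rot: [3.14, 0.001, 1.704]
wrist_force: [-0.0, -0.1, -0.1]
finger_gap: 35.6
finger_force: 0.0
```

Call:
{"name": "play_rows", "arguments": {"translation": [[0.035,0.037,0.02],[0.07,0.075,0.02],[0.105,0.112,0.02],[0.14,0.15,0.02],[0.175,0.187,0.02],[0.21,0.225,0],[0.233,0.2495,-0.02],[0.233,0.2495,-0.04],[0.233,0.2495,-0.06],[0.233,0.2495,-0.08],[0.233,0.2495,-0.105],[0.233,0.2495,-0.105]], "yaw": [-0.11,-0.22,-0.33,-0.44,-0.55,-0.655,-0.655,-0.655,-0.655,-0.655,-0.655,-0.655], "hand": 0.49}}

```text
clock: 11.38
eef_pos: [682.4, 57.1, 1.4]
eef_rot: [-3.139, 0.002, 1.048]
wrist_force: [-0.9, 0.2, 0.8]
finger_gap: 45.7
finger_force: 0.0
```

Call:
{"name": "play_rows", "arguments": {"translation": [[0,0,0],[0,0,0],[0,0,0],[0,0,0],[0,0,0],[0,0,0]], "yaw": [0,0,0,0,0,0], "hand": 0.15}}

```text
clock: 12.12
eef_pos: [684.3, 57.8, 4.4]
eef_rot: [3.14, -0.001, 1.049]
wrist_force: [-0.7, 0.1, 5.7]
finger_gap: 23.9
finger_force: 25.0
```

Call:
{"name": "play_rows", "arguments": {"translation": [[0,0,0.03],[0,0,0.07],[-0.035,-0.03,0.08],[-0.07,-0.06,0.08],[-0.11,-0.095,0.08],[-0.15,-0.13,0.08],[-0.19,-0.165,0.08],[-0.225,-0.195,0.08],[-0.239,-0.2055,0.07],[-0.239,-0.2055,0.05],[-0.239,-0.2055,0.03],[-0.239,-0.2055,0.03]], "yaw": [0,0,0.11,0.22,0.33,0.44,0.55,0.655,0.655,0.655,0.655,0.655]}}

```text
clock: 13.62
eef_pos: [444.3, -147.1, 32.1]
eef_rot: [-3.139, -0.001, 1.703]
wrist_force: [-0.4, 0.5, -0.7]
finger_gap: 24.1
finger_force: 25.0
```

Run:
```python
from h import *
s=snap('side','s8.png')
x0,y0=270,160
st=telemetry.read_state()
b=cv2.resize(cv2.imread('pics/s8.png')[y0:y0+100,x0:x0+120],(720,600),interpolation=cv2.INTER_CUBIC)
u=(proj(s,[st['eef_pos']*[1,1,0]+[0,0,z] for z in(29,63)])-[x0,y0])*6
for q in u: cv2.drawMarker(b,(int(q[0]),int(q[1])),(0,255,0),0,10)
cv2.imwrite('pics/s8c.png',b)
```

```text
(no output)
```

View pics/s8c.png

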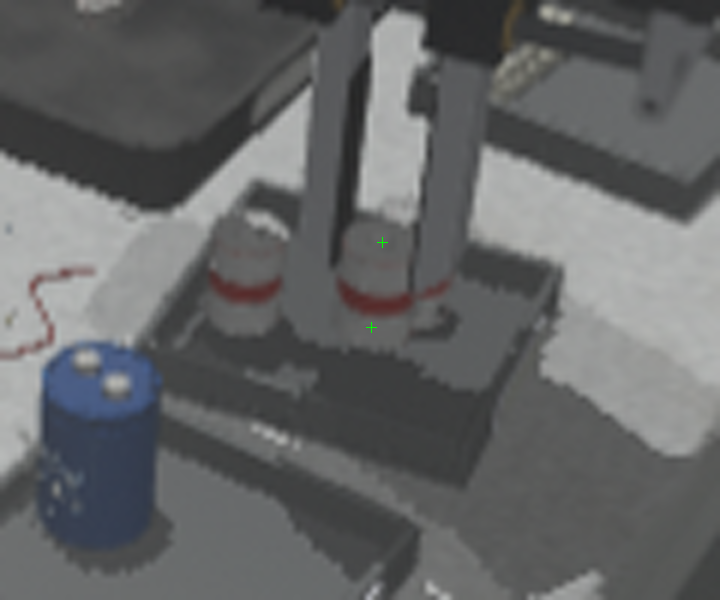

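Coupling_1 is upright over its place, with the sample and coupling_2 clear. Lowering.

Call:
{"name": "play_rows", "arguments": {"translation": [[0,0,-0.01],[0,0,-0.02],[0,0,-0.023],[0,0,-0.025],[0,0,-0.025]], "yaw": [0,0,0,0,0]}}

```text
clock: 14.3
eef_pos: [444.9, -147.8, 8.5]
eef_rot: [3.141, 0.0, 1.704]
wrist_force: [-0.3, -0.6, -0.9]
finger_gap: 24.4
finger_force: 25.0
```

Call:
{"name": "play_rows", "arguments": {"translation": [[0,0,0],[0,0,0],[0,0,0],[0,0,0.02],[0,0,0.07],[0,0,0.11]], "yaw": [0,0,0,0,0,0], "hand": 0.38}}

```text
clock: 15.05
eef_pos: [444.8, -147.7, 120.1]
eef_rot: [3.141, 0.0, 1.704]
wrist_force: [0.9, 0.7, -0.0]
finger_gap: 35.8
finger_force: 0.0
```

Call:
{"name": "play_rows", "arguments": {"translation": [[0.05,0,0],[0.1,0,0],[0.15,0,0],[0.2,0,0],[0.25,0,0],[0.255,-0.001,-0.02],[0.255,-0.001,-0.04],[0.255,-0.001,-0.06],[0.255,-0.001,-0.08],[0.255,-0.001,-0.1],[0.255,-0.001,-0.111],[0.255,-0.001,-0.111]], "yaw": [0,0,0,0,0,0,0,0,0,0,0,0], "hand": 0.64}}

```text
clock: 16.55
eef_pos: [699.4, -148.6, 6.5]
eef_rot: [-3.14, -0.0, 1.704]
wrist_force: [-0.6, 0.1, -0.4]
finger_gap: 60.2
finger_force: 0.0
```

Call:
{"name": "play_rows", "arguments": {"translation": [[0,0,0],[0,0,0],[0,0,0],[0,0,0],[0,0,0],[0,0,0]], "yaw": [0,0,0,0,0,0], "hand": 0.25}}

```text
clock: 17.3
eef_pos: [700.0, -148.8, 7.8]
eef_rot: [3.141, 0.0, 1.704]
wrist_force: [-0.3, -0.8, 5.4]
finger_gap: 34.4
finger_force: 25.0
```

Call:
{"name": "play_rows", "arguments": {"translation": [[0,0,0.03],[0,0,0.07],[-0.03,0.01,0.09],[-0.07,0.03,0.09],[-0.11,0.05,0.09],[-0.15,0.07,0.09],[-0.2,0.09,0.09],[-0.24,0.11,0.09],[-0.272,0.125,0.09],[-0.272,0.125,0.07],[-0.272,0.125,0.03],[-0.272,0.125,0.03]], "yaw": [0,0,0.16,0.32,0.48,0.64,0.8,0.96,1.12,1.28,1.42,1.42]}}

```text
clock: 18.8
eef_pos: [426.1, -23.4, 35.7]
eef_rot: [3.141, -0.005, 3.123]
wrist_force: [-0.9, -0.7, 0.3]
finger_gap: 34.3
finger_force: 25.0
```

Run:
```python
from h import *
exec(open('meas.py').read().split('for n,box')[0].split('\n',1)[1])
st=telemetry.read_state()['eef_pos']
s2=cv2.cvtColor(s['pixels'],cv2.COLOR_RGB2HSV).astype(int)
m=((s2[...,0]>100)&(s2[...,0]<125)&(s2[...,1]>110)).astype(np.uint8)
n,l,S_,C=cv2.connectedComponentsWithStats(m)
for i in range(1,n):
    if S_[i,4]>80: print(S_[i],C[i].round(1))
print(st,proj(s,[[st[0],st[1],z] for z in(32,57,82)]).round(1).tolist())
```

```text
[  93   36  132   58 3291] [147.5  61.5]
[142 342  23  28 132] [149.9 353.7]
[152 350  23  26 373] [162.9 363. ]
[240 354  50  30 583] [265.7 369.2]
[427.97234594 -23.7380518   38.0959592 ] [[307.0, 254.3], [308.0, 243.3], [309.0, 231.8]]
```

Call:
{"name": "play_rows", "arguments": {"translation": [[0,0,-0.01],[0,0,-0.02],[0,0,-0.023],[0,0,-0.025],[0,0,-0.025]], "yaw": [0,0,0,0,0]}}

```text
clock: 19.52
eef_pos: [427.8, -23.7, 12.4]
eef_rot: [3.142, -0.0, 3.124]
wrist_force: [-0.2, -0.4, -0.6]
finger_gap: 34.4
finger_force: 25.0
```

Call:
{"name": "play_rows", "arguments": {"translation": [[0,0,0],[0,0,0],[0,0,0],[0,0,0.02],[0,0,0.07],[0,0,0.11],[0,0,0.11]], "yaw": [0,0,0,0,0,0,0], "hand": 0.49}}

```text
clock: 20.4
eef_pos: [429.1, -23.9, 124.9]
eef_rot: [-3.141, 0.005, 3.124]
wrist_force: [0.0, 0.2, -0.6]
finger_gap: 45.9
finger_force: 0.0
```

Call:
{"name": "play_rows", "arguments": {"translation": [[0.04,-0.002,0],[0.09,-0.005,0],[0.14,-0.008,0],[0.19,-0.011,0],[0.23,-0.013,0],[0.263,-0.0155,-0.01],[0.263,-0.0155,-0.04],[0.263,-0.0155,-0.07],[0.263,-0.0155,-0.1],[0.263,-0.0155,-0.115],[0.263,-0.0155,-0.12],[0.263,-0.0155,-0.12]], "yaw": [-0.17,-0.34,-0.51,-0.68,-0.85,-1.02,-1.084,-1.084,-1.084,-1.084,-1.084,-1.084]}}

```text
clock: 21.9
eef_pos: [691.0, -39.2, 2.8]
eef_rot: [3.141, 0.0, 2.04]
wrist_force: [-0.1, 0.9, 0.7]
finger_gap: 45.6
finger_force: 0.0
```

Call:
{"name": "play_rows", "arguments": {"translation": [[0,0,-0.002],[0,0,-0.004],[0,0,-0.006],[0,0,-0.008],[0,0,-0.01],[0,0,-0.01]], "yaw": [0,0,0,0,0,0]}}

```text
clock: 22.65
eef_pos: [690.6, -39.2, -7.9]
eef_rot: [-3.141, -0.0, 2.04]
wrist_force: [1.2, -0.3, 0.2]
finger_gap: 46.4
finger_force: 0.0
```

TCP at -8 with no contact confirms the offset. I'll go a little lower, then grip.

Call:
{"name": "play_rows", "arguments": {"translation": [[0,0,-0.002],[0,0,-0.004],[0,0,-0.004]], "yaw": [0,0,0]}}

```text
clock: 23.02
eef_pos: [690.6, -39.2, -11.9]
eef_rot: [-3.141, -0.0, 2.04]
wrist_force: [1.1, -0.7, 0.3]
finger_gap: 46.3
finger_force: 0.0
```

Call:
{"name": "play_rows", "arguments": {"translation": [[0,0,0],[0,0,0],[0,0,0],[0,0,0],[0,0,0],[0,0,0]], "yaw": [0,0,0,0,0,0], "hand": 0.12}}

```text
clock: 23.78
eef_pos: [690.8, -39.2, -11.6]
eef_rot: [3.141, 0.0, 2.04]
wrist_force: [0.2, -0.5, 1.5]
finger_gap: 21.4
finger_force: 25.0
```

Call:
{"name": "play_rows", "arguments": {"translation": [[0,0,0.04],[0,0,0.09],[-0.03,-0.036,0.1],[-0.063,-0.076,0.1],[-0.096,-0.116,0.1],[-0.13,-0.156,0.1],[-0.163,-0.196,0.1],[-0.196,-0.236,0.1],[-0.23,-0.276,0.1],[-0.2565,-0.3087,0.09],[-0.2565,-0.3087,0.06],[-0.2565,-0.3087,0.04]], "yaw": [0,0,-0.08,-0.16,-0.24,-0.32,-0.4,-0.48,-0.548,-0.548,-0.548,-0.548]}}

```text
clock: 25.28
eef_pos: [433.5, -348.1, 27.2]
eef_rot: [-3.141, -0.001, 1.491]
wrist_force: [1.5, -0.7, 0.1]
finger_gap: 22.0
finger_force: 25.0
```

Call:
{"name": "play_rows", "arguments": {"translation": [[0,0,0],[0,0,-0.01],[0,0,-0.02],[0,0,-0.03],[0,0,-0.035],[0,0,-0.035]], "yaw": [0,0,0,0,0,0]}}

```text
clock: 26.02
eef_pos: [434.2, -347.9, -6.9]
eef_rot: [-3.141, -0.0, 1.492]
wrist_force: [0.9, 0.2, -0.2]
finger_gap: 21.6
finger_force: 25.0
```

Released height is 5 mm above the pick, about 1 mm above the floor. I'll open a little, retreat up and back clear of the view, then inspect.

Call:
{"name": "play_rows", "arguments": {"translation": [[0,0,0],[0,0,0],[0,0,0],[0,0,0],[0,0,0.02],[0,0,0.06],[0,0,0.11],[0,0,0.16],[0,-0.03,0.2],[-0.03,-0.07,0.2],[-0.07,-0.11,0.2],[-0.11,-0.14,0.2]], "yaw": [0,0,0,0,0,0,0,0,0,0,0,0], "hand": 0.35}}

```text
clock: 27.52
eef_pos: [322.8, -489.1, 193.2]
eef_rot: [-3.141, -0.0, 1.492]
wrist_force: [-0.4, -0.3, 0.1]
finger_gap: 33.1
finger_force: 0.0
```

Run:
```python
from h import *
c=snap('top','t9.png'); s=snap('side','s9.png')
a=cv2.resize(cv2.imread('pics/t9.png')[150:290,160:370],(420*800//800,280)) 
a=cv2.resize(cv2.imread('pics/t9.png')[190:290,150:370],(792,360),interpolation=cv2.INTER_CUBIC)
b=cv2.resize(cv2.imread('pics/s9.png')[150:290,240:410],(291,240),interpolation=cv2.INTER_CUBIC)
b2=cv2.imread('pics/s9.png')[150:290,240:410]
o=np.zeros((595,792,3),np.uint8); t=cv2.resize(cv2.imread('pics/t9.png')[222:284,180:370],(460,150),interpolation=cv2.INTER_CUBIC)
o[:595,:]=cv2.resize(cv2.imread('pics/s9.png')[146:290,225:417],(792,595),interpolation=cv2.INTER_CUBIC)
o[445:595,:460]=t
cv2.imwrite('pics/f.png',o)
```

```text
(no output)
```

View pics/f.png

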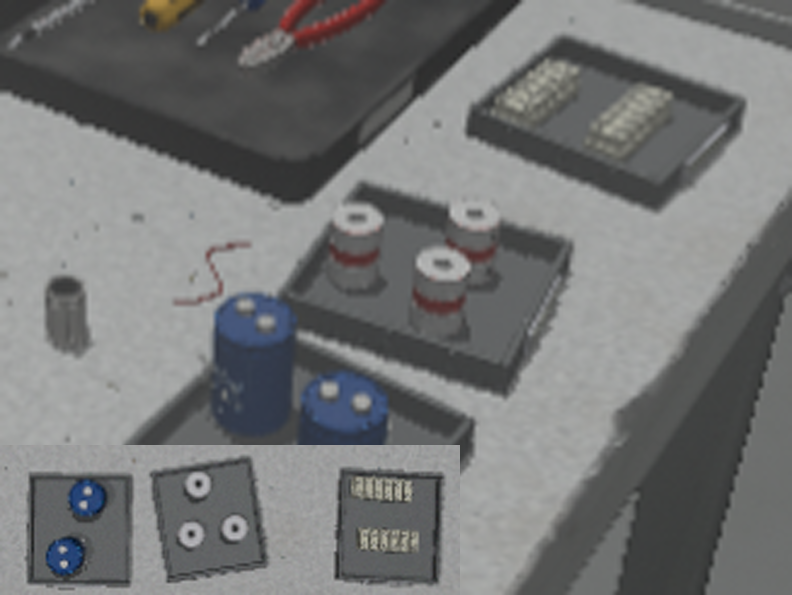

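All four parts stand or lie on the floor of the right tray: couplings at (440,265) and (473,215), capacitor at (343,400), block at (630,120). Both views agree that the samples are where they were. Handing in.

```bash
python3 -c "
from cell import manip
print(manip.sign_off())"
```

```text
the job is handed in; nothing more can be done
None
```

The job is handed in: both couplings and the capacitor stand upright and the terminal block lies flat, each on the floor of its matching tray, with the parts already in the trays where they were (checked in both cameras; about 28 s of the 93 s used).

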